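# Find the rocking corner of a levelling deck and shim it

## Task

Press down on the corners of the deck's plate, one after another, until you find the one that rocks, then press that corner's bent-up shim down flat. Leave the other three shims as they are, do not lift, push or knock over anything standing around, and finish clear of everything.

Things in the scene. Friction and masses are not known exactly. Their poses are not given: they have to be found in the camera images.
- deck: White levelling deck fixed to the bench, carrying a level aluminium plate 120 x 160 x 6 mm (x by y), top face 50 mm above the bench. Origin: on the bench under the plate's centre; x points away from the robot and y to its left, turned by up to 0.35 rad from the robot's axes. Four small lugs, 3 mm high, stand on it within 45 mm of its middle.
- plate: The aluminium plate; origin 8 mm under the centre of its top. It rests on four hidden feet under its corners; one, differing from run to run, is 4 mm too short. Pressed over that foot with 2 to 3 N the plate gives about 4 mm, stops, and springs back level when let go. The other three corners give less than 1 mm.
- corner_near_left (a point): Point on the plate's top face directly over the foot of the near left (toward the robot, on its left: -x, +y of the deck) corner, 14 mm in from the plate's edge along x and 16 mm along y. Press straight down here to test the corner.
- corner_far_left (a point): Point on the plate's top face directly over the foot of the far left (+x, +y of the deck) corner, 14 mm in from the plate's edge along x and 16 mm along y. Press straight down here to test the corner.
- corner_far_right (a point): Point on the plate's top face directly over the foot of the far right (+x, -y of the deck) corner, 14 mm in from the plate's edge along x and 16 mm along y. Press straight down here to test the corner.
- corner_near_right (a point): Point on the plate's top face directly over the foot of the near right (-x, -y of the deck) corner, 14 mm in from the plate's edge along x and 16 mm along y. Press straight down here to test the corner.
- tab_near_left (a point): Pressing point on top of the bent-up shim of the near left (toward the robot, on its left: -x, +y of the deck) corner: a spring-steel strip 20 mm wide, 36 mm long, sticking out beyond the plate along the deck's y and rising outward from a pivot 10 mm outside the plate's edge. The point is 26 mm from the pivot, 10 mm short of the outer end, about 52 mm above the bench as found, 44 mm when flat (level).
- tab_far_left (a point): Pressing point on top of the bent-up shim of the far left (+x, +y of the deck) corner: a spring-steel strip 20 mm wide, 36 mm long, sticking out beyond the plate along the deck's y and rising outward from a pivot 10 mm outside the plate's edge. The point is 26 mm from the pivot, 10 mm short of the outer end, about 52 mm above the bench as found, 44 mm when flat (level).
- tab_far_right (a point): Pressing point on top of the bent-up shim of the far right (+x, -y of the deck) corner: a spring-steel strip 20 mm wide, 36 mm long, sticking out beyond the plate along the deck's y and rising outward from a pivot 10 mm outside the plate's edge. The point is 26 mm from the pivot, 10 mm short of the outer end, about 52 mm above the bench as found, 44 mm when flat (level).
- tab_near_right (a point): Pressing point on top of the bent-up shim of the near right (-x, -y of the deck) corner: a spring-steel strip 20 mm wide, 36 mm long, sticking out beyond the plate along the deck's y and rising outward from a pivot 10 mm outside the plate's edge. The point is 26 mm from the pivot, 10 mm short of the outer end, about 52 mm above the bench as found, 44 mm when flat (level).
- shim_near_left (a joint): Angle in rad by which the shim of the near left corner has been pressed down: 0 to 0.04 as found (bent up), 0.35 fully flat. It moves under about 4 to 6 N at its pressing point and stays where it is left. At a corner that does not rock it jams at about 0.12 to 0.17.
- shim_far_left (a joint): Angle in rad by which the shim of the far left corner has been pressed down: 0 to 0.04 as found (bent up), 0.35 fully flat. It moves under about 4 to 6 N at its pressing point and stays where it is left. At a corner that does not rock it jams at about 0.12 to 0.17.
- shim_far_right (a joint): Angle in rad by which the shim of the far right corner has been pressed down: 0 to 0.04 as found (bent up), 0.35 fully flat. It moves under about 4 to 6 N at its pressing point and stays where it is left. At a corner that does not rock it jams at about 0.12 to 0.17.
- shim_near_right (a joint): Angle in rad by which the shim of the near right corner has been pressed down: 0 to 0.04 as found (bent up), 0.35 fully flat. It moves under about 4 to 6 N at its pressing point and stays where it is left. At a corner that does not rock it jams at about 0.12 to 0.17.
- vial_mid (a point): Small glass vial with a white cap, 22 mm wide and 36 mm tall, standing in the middle of the plate (point at half its height). Bystander.
- spare_foot: Spare dark steel foot, 20 mm wide, 22 mm tall, standing on the bench at the left side of the deck between the two left shims. Origin under its centre. Bystander.
- stopper: Black rubber stopper, 18 mm wide and 18 mm tall, standing on the bench at the right side of the deck between the two right shims. Origin under its centre. Bystander.
- driver: Screwdriver, 170 mm long, lying on the bench left of the deck. Bystander.
- microplate: White well plate, 86 x 128 x 14 mm, lying on the bench right of the deck. Origin under its centre. Bystander.
- mouse: Black computer mouse, 33 mm tall, on the bench beyond and right of the deck. Bystander.
- reagent: Glass jar with blue cap, 56 mm wide, 100 mm tall, on the bench beyond and left of the deck. Bystander.
Not all that is in view belongs to the job. What is meant by the part that bears vial_mid is not green or turquoise, and is the smaller of those in its own colour.

How it is judged (in metres and radians):
On the way, in this order (a step that is already met when the one before it is completed fails the run):
1. the rocking corner is pressed with the fingers and the plate rocks (its corner gives by 2.5 mm or more) (((distance of corner_near_left from where it was at the start of the episode above 0.0025 m and contact force between the fingers and plate above 0.5 N) or (distance of corner_far_left from where it was at the start of the episode above 0.0025 m and contact force between the fingers and plate above 0.5 N) or (distance of corner_far_right from where it was at the start of the episode above 0.0025 m and contact force between the fingers and plate above 0.5 N) or (distance of corner_near_right from where it was at the start of the episode above 0.0025 m and contact force between the fingers and plate above 0.5 N))), for 0.04 s.
2. the shim of the rocking corner is pressed flat (((value of joint shim_near_left above 0.3 rad and value of joint each of shim_far_left, shim_far_right, shim_near_right below 0.09 rad) or (value of joint shim_far_left above 0.3 rad and value of joint each of shim_near_left, shim_far_right, shim_near_right below 0.09 rad) or (value of joint shim_far_right above 0.3 rad and value of joint each of shim_near_left, shim_far_left, shim_near_right below 0.09 rad) or (value of joint shim_near_right above 0.3 rad and value of joint each of shim_near_left, shim_far_left, shim_far_right below 0.09 rad))), for 0.1 s.
At the end, for the whole second after the job is handed in: One shim, that of the rocking corner (the only one that can go down), is flat to within 0.05 rad; the other three have been pressed by less than 0.09 rad; the vial stands upright (within 0.15 rad) and every bystander is within 20 mm of where it stood (((value of joint shim_near_left above 0.3 rad and value of joint each of shim_far_left, shim_far_right, shim_near_right below 0.09 rad) or (value of joint shim_far_left above 0.3 rad and value of joint each of shim_near_left, shim_far_right, shim_near_right below 0.09 rad) or (value of joint shim_far_right above 0.3 rad and value of joint each of shim_near_left, shim_far_left, shim_near_right below 0.09 rad) or (value of joint shim_near_right above 0.3 rad and value of joint each of shim_near_left, shim_far_left, shim_far_right below 0.09 rad)) and angle between vial_mid's own z axis and vertical below 0.15 rad and distance of each of vial_mid, spare_foot, stopper, driver, microplate, mouse, reagent from where it was at the start of the episode below 0.02 m); the robot touches nothing.
It fails at once if a second shim is pressed down (more than 0.09 rad) (value of joint each of shim_near_left, shim_far_left above 0.09 rad or value of joint each of shim_near_left, shim_far_right above 0.09 rad or value of joint each of shim_near_left, shim_near_right above 0.09 rad or value of joint each of shim_far_left, shim_far_right above 0.09 rad or value of joint each of shim_far_left, shim_near_right above 0.09 rad or value of joint each of shim_far_right, shim_near_right above 0.09 rad).
It fails at once if a bystander is lifted, carried or pushed more than 20 mm (distance of any of vial_mid, spare_foot, stopper, driver, microplate, mouse, reagent from where it was at the start of the episode above 0.02 m).
It fails at once if the vial tips over (angle between vial_mid's own z axis and vertical above 0.5 rad).
It also fails if it takes over 54 s, if anything falls off the work surface, if the arm or the gripper's body presses on something with over 40 N, if the wrist force passes 120 N, or if a joint passes its speed limit or range.

## Robot

A 7-joint arm with a two-finger parallel gripper is mounted at the origin on the work surface. World frame = base frame: x ahead of the robot, y to its left, z up, the work surface at z = 0. Lengths are in mm, angles in rad, forces in N, time in s.
With the tool pointing down it reaches from about 350 to 900 mm from the base axis. Payload 19.9 kg.
Tool frame: the origin (TCP) lies at the very end of the fingers, on their centre line; the grasp point (between the pads) lies 19 mm behind it (manip.tcp_to_grasp is the distance from the TCP to the grasp point, in mm); z points along the fingers, y is the line along which they close (so a half turn about z gives the same grasp; the last joint's range is limited). The gripper opens to 94 mm and grips with 3 to 60 N. Pads are 16 mm wide; open, the fingers measure 119 mm over their backs; the gripper's body (75 mm by 177 mm) begins 78 mm behind the grasp point.
Start: joints at [1.177, 0.417, -0.01, 1.614, 0.005, 1.111, -0.053], TCP at [215.358, -586.699, 169.825] pointing down, gripper open.
Joint ranges: [-2.81, 2.81], [-0.39, 2.02], [-1.27, 1.25], [0.06, 2.57], [-1.19, 4.33], [0.19, 2], [-2.82, 2.82]. Speed limits (rad/s): [1.89, 1.89, 2.39, 2.39, 3.01, 3.01, 3.01].

## Interface

Orientations are given as a unit quaternion [w, x, y, z].
In Python, from bench import manip gives the robot as it stands.
- The arm moves only by the shell command python3 -m jog 'ROWS' [FORCE]. ROWS is JSON, a list of rows, each an object with "travel": the shift along the tool's x, y, z in mm, a list of three; "turn": the turn, a rotation vector about the tool's x, y, z in degrees, a list of three; "claw": the gripper command: -1 is fully open, 1 is shut, values between are in proportion. A call has exactly 5 rows; each row shifts and turns the commanded pose from where the row before left it, along the tool's axes as they then stand; what a row does not reach is not made up. A row lasts 1/12 s, in which the tool goes at most 41.7 mm and 7.16 degrees, less where a joint would pass 70% of its speed; a pose out of reach is approached as far as the arm can. A call is refused whole if a number of a shift passes 41.7 or a number of a turn 7.16, either way. A call with a gripper value outside its range is refused whole. The fingers move at their own pace and stop on an object; FORCE is the grip in N (left out, the last holds). Time passes only in rows, so rows that do not move let the fingers close, or fill a call up. It gives the time, the measured TCP pose, the force, the opening and the grip force at its end, in the units of the state.
- manip.read_state(): the state, without advancing time (a new reading comes with each control period).
- manip.get_image(name): name is "side" or "top"; returns the picture (420x560x3 uint8, red, green, blue); there is no depth.
- manip.camera_info(name): a dict with "mtx" (3x3 intrinsics, pixels), "R" (3x3) and "t" (3): a world point X has camera coordinates R X + t. Camera axes: x right, y down, z forward; pixel columns grow to the right and rows downward; lengths in mm; the calibration is good to about 2 mm. A picture is of the moment at which its call begins. camera_info takes no time and is no camera call.
- manip.hand_in(): hands the job in; it is judged then, once.
Trained networks look in the newest picture that a camera, given by its name, has taken for a name from the list of things; names that differ only in an ending like _2 or _b are one class to them, and where a whole thing is asked for, a point or a joint stands for the part that bears it (a point fixed in the world has none). Each returns a list of dicts, best first, with "conf" (0 to 1); they miss things now and then, are a little off and sometimes report something else, mostly with a low value. They report only what shows in the picture. A call takes as long as a camera call. They do not tell look-alikes from the thing itself.
- manip.find_in(camera, label): "location" ([column, row] in pixels, amid what is visible of it).
- manip.silhouettes(camera, label): "mask" (420x560 bool, what is visible of it) and "location" ([column, row] in pixels, amid what is visible of it).
The state is a dict: "t": time; "joint_positions": joint angles; "joint_vel": joint speeds; "tau": joint torques, N m; "tcp_pos": TCP position; "orientation": TCP orientation; "contact_force": force on the tool from outside, world axes, zero at the start; "ft_torque": the same for the moment, N m; "gripper_width": opening from 0.0 (shut) to 1.0 (fully open); "grip_force": force on a finger pad.
Only numpy, scipy, OpenCV 4.12 (cv2) and the standard library are available. Lean on these libraries where they do the work, as an engineer would, in place of code of your own. Each camera call takes 0.05 s, during which the arm holds its last target. There are 200 camera calls.

## Working session

There is one attempt and no reset: what is moved stays moved. The work goes in short steps, Python scripts to look and compute and a shell command to move; the robot and the scene stay as the last step left them, time stands still between calls to the robot, and variables do not carry over. Pictures are saved under pics/ and viewed, at most 10 in all, crops included, and the job is handed in when it is done.

```bash
mkdir -p pics; python3 - <<'E'
from bench import manip
import cv2,numpy as np
for c in("top","side"):
    im=manip.get_image(c);cv2.imwrite(f"pics/{c}0.png",im[:,:,::-1])
    for l in("plate","vial_mid","tab_near_left","spare_foot","stopper"):
        print(c,l,[(np.round(d["location"]).tolist(),round(d["conf"],2)) for d in manip.find_in(c,l)])
    i=manip.camera_info(c);print({k:np.round(v,3).tolist() for k,v in i.items()})
s=manip.read_state();print(s["t"],s["tcp_pos"],s["orientation"],s["contact_force"],s["gripper_width"])
E
```

```text
top plate [([251.0, 230.0], 0.64)]
top vial_mid [([262.0, 227.0], 0.61), ([260.0, 162.0], 0.54)]
top tab_near_left [([223.0, 255.0], 0.41)]
top spare_foot [([256.0, 230.0], 0.71)]
top stopper []
{'mtx': [[417.126, 0.0, 273.074], [0.0, 417.126, 216.56], [0.0, 0.0, 1.0]], 'R': [[0.022, -1.0, 0.014], [-0.993, -0.023, -0.112], [0.112, -0.012, -0.994]], 't': [-23.137, 571.436, 1123.715]}
side plate [([259.0, 241.0], 0.57)]
side vial_mid [([318.0, 276.0], 0.69), ([222.0, 262.0], 0.62), ([196.0, 222.0], 0.6), ([262.0, 226.0], 0.44)]
side tab_near_left [([264.0, 272.0], 0.59)]
side spare_foot [([261.0, 205.0], 0.71), ([237.0, 294.0], 0.39)]
side stopper [([267.0, 275.0], 0.57), ([197.0, 407.0], 0.22)]
{'mtx': [[414.244, 0.0, 277.71], [0.0, 414.244, 204.267], [0.0, 0.0, 1.0]], 'R': [[-0.836, -0.548, -0.013], [-0.283, 0.452, -0.846], [0.469, -0.704, -0.533]], 't': [434.31, 238.003, 635.426]}
0.6 [ 215.3671138  -586.66460976  169.81202759] [-7.26321272e-05  9.84568544e-01  1.74999361e-01 -1.47773002e-05] [ 1.16455621 -0.37837231 -0.76928844] 0.9989326378026407
```

View pics/top0.png

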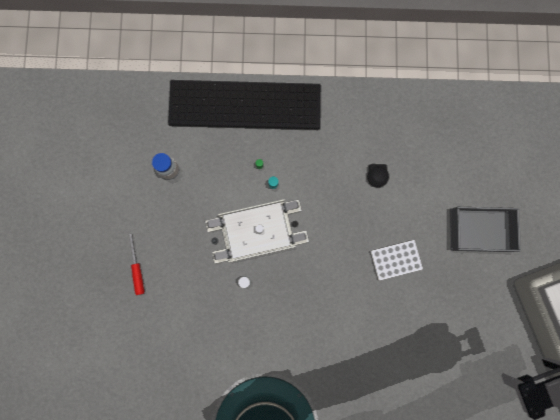

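View pics/side0.png

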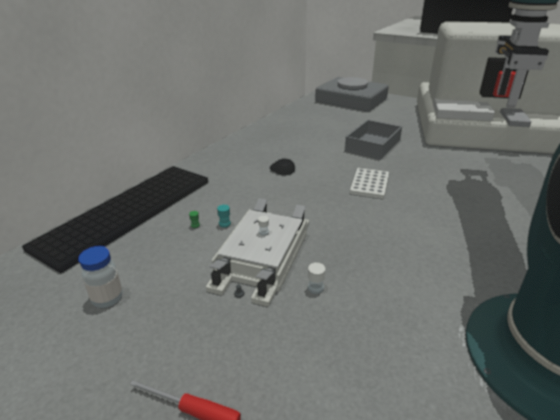

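Top view: the deck is at about (258,231). There are four vial look-alikes: a small white one on the plate (259,229), a larger white one (244,282), turquoise (273,182) and green (259,164). The white one on the plate fits, because it is the smaller of the white pair. I'll confirm it in an enlarged crop.

```bash
python3 - <<'E'
import cv2,numpy as np
a=cv2.imread("pics/top0.png")[190:295,195:320]
b=cv2.imread("pics/side0.png")[195:305,200:335]
a=cv2.resize(a,(750,630),interpolation=cv2.INTER_CUBIC)[:600]
cv2.imwrite("pics/topc.png",a)
cv2.imwrite("pics/sidec.png",cv2.resize(b,None,fx=5.4,fy=5.4,interpolation=cv2.INTER_CUBIC))
E
```

```text
(no output)
```

View pics/topc.png

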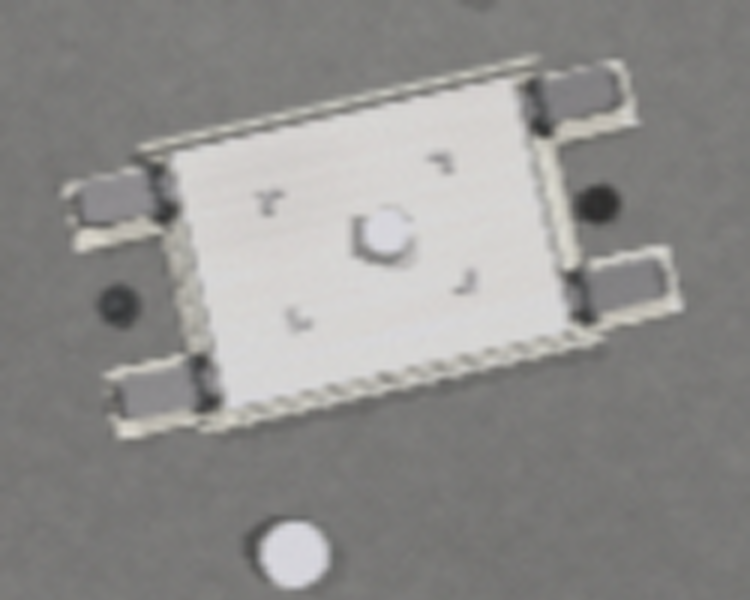

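View pics/sidec.png

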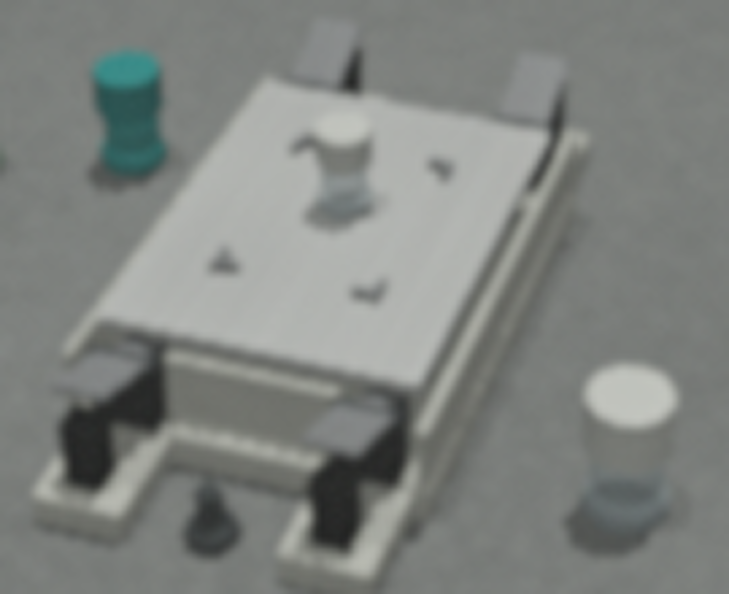

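The crops confirm it: the small white vial stands on the plate (top crop 385,232) and the larger white one stands on the bench. Next I'll fit the deck pose from the plate corners in both views.

```bash
cat > h.py <<'E'
from bench import manip
import numpy as np
from scipy.optimize import least_squares
from scipy.spatial.transform import Rotation as Ro
C=np.array([[60,80,50],[60,-80,50],[-60,-80,50],[-60,80,50.]])
def proj(c,X):
    i=manip.camera_info(c);p=(X@np.array(i["R"]).T+i["t"])@np.array(i["mtx"]).T;return p[:,:2]/p[:,2:]
def w(p,X): 
    c,s=np.cos(p[2]),np.sin(p[2]);return X@np.array([[c,-s,0],[s,c,0],[0,0,1]]).T+[p[0],p[1],0]
def go(p,X):
    "tool shift, turn about tool z(deg), to put TCP at world X"
    s=manip.read_state();q=s["orientation"];R=Ro.from_quat([q[1],q[2],q[3],q[0]])
    return np.round(R.inv().apply(X-np.array(s["tcp_pos"])),1)
E
cat > fit.py <<'E'
from h import *
T=np.array([[172,155],[521,80],[568,328],[222,408]])/6+[195,190]
S=np.array([[100,325],[268,80],[565,130],[416,386]])/5.4+[200,195]
f=lambda p:np.r_[proj("top",w(p,C))-T,proj("side",w(p,C))-S]
for nm,g in(("both",lambda p:f(p).ravel()),("top",lambda p:f(p)[:4].ravel())):
    r=least_squares(g,[560,20,.2]);print(nm,r.x,np.round(f(r.x),1).tolist())
p=least_squares(lambda p:f(p).ravel(),[560,20,.2]).x
np.save("p.npy",p)
N=dict(nl=(-1,1),fl=(1,1),fr=(1,-1),nr=(-1,-1))
for k,(a,b) in N.items():
    X=w(p,np.array([[a*46,b*64,50.],[a*46,b*(80+10+25),52]]));print(k,np.round(X).tolist(),go(p,X[0]))
q=manip.read_state()["orientation"];R=Ro.from_quat([q[1],q[2],q[3],q[0]]);print(R.as_matrix().round(2))
E
python3 fit.py
```

```text
both [5.30424429e+02 3.53731750e+01 2.39442693e-01] [[-1.0, -0.4], [-1.9, -0.4], [-0.1, 1.2], [-0.3, 0.6], [-0.1, -2.5], [1.2, -0.6], [-1.5, -0.1], [0.9, -0.5]]
top [5.31187698e+02 3.31728636e+01 2.33757841e-01] [[-0.1, -0.9], [-0.9, -0.5], [0.7, 1.1], [0.4, 0.2], [0.2, -3.4], [1.8, -1.2], [-1.2, -0.6], [0.9, -1.2]]
nl [[471.0, 87.0, 50.0], [458.0, 136.0, 52.0]] [ 471.6 -544.1  119.9]
fl [[560.0, 108.0, 50.0], [548.0, 158.0, 52.0]] [ 563.  -533.8  119.9]
fr [[590.0, -16.0, 50.0], [602.0, -65.0, 52.0]] [ 548.6 -406.6  119.9]
nr [[501.0, -38.0, 50.0], [513.0, -87.0, 52.0]] [ 457.2 -416.9  119.9]
[[ 0.94  0.34 -0.  ]
 [ 0.34 -0.94  0.  ]
 [-0.   -0.   -1.  ]]
```

```bash
python3 -m jog '[{"travel":[0,0,0],"turn":[0,0,-7],"claw":1},{"travel":[0,0,0],"turn":[0,0,-7],"claw":1},{"travel":[0,0,0],"turn":[0,0,-7],"claw":1},{"travel":[0,0,0],"turn":[0,0,-7],"claw":1},{"travel":[0,0,0],"turn":[0,0,-7],"claw":1}]' 20
python3 -m jog '[{"travel":[0,0,0],"turn":[0,0,-7],"claw":1},{"travel":[0,0,0],"turn":[0,0,-7],"claw":1},{"travel":[0,0,0],"turn":[0,0,-7],"claw":1},{"travel":[0,0,0],"turn":[0,0,-7],"claw":1},{"travel":[0,0,0],"turn":[0,0,-7],"claw":1}]'
python3 -m jog '[{"travel":[0,0,0],"turn":[0,0,-7],"claw":1},{"travel":[0,0,0],"turn":[0,0,-7],"claw":1},{"travel":[0,0,0],"turn":[0,0,0],"claw":1},{"travel":[0,0,0],"turn":[0,0,0],"claw":1},{"travel":[0,0,0],"turn":[0,0,0],"claw":1}]'
cat > n.py <<'E'
from h import *
p=np.load("p.npy")
for k,(a,b) in dict(nl=(-1,1),fl=(1,1),fr=(1,-1),nr=(-1,-1)).items():
    print(k,*[go(p,x).tolist() for x in w(p,np.array([[a*46,b*64,50.],[a*46,b*116,52]]))])
s=manip.read_state();q=s["orientation"];R=Ro.from_quat([q[1],q[2],q[3],q[0]]).as_matrix()
print("t",s["t"],"tcp",s["tcp_pos"].round(1),"yaw err deg",np.degrees(np.arctan2(R[1,1],R[0,1])-p[2]).round(1),s["contact_force"].round(2),"z",R[:,2].round(3),s["joint_positions"].round(2))
E
python3 n.py
```

```text
t: 1.02
tcp_pos: [215.3, -586.7, 169.8]
orientation: [-0.0, 0.885, 0.466, -0.0]
contact_force: [-0.2, 0.9, 0.0]
gripper_width: 0.681
grip_force: 0.0
t: 1.43
tcp_pos: [215.3, -586.7, 169.8]
orientation: [-0.0, 0.704, 0.71, -0.0]
contact_force: [0.2, 0.3, 0.1]
gripper_width: 0.327
grip_force: 0.0
t: 1.85
tcp_pos: [215.3, -586.7, 169.8]
orientation: [-0.0, 0.616, 0.787, 0.0]
contact_force: [-0.4, 0.5, -0.2]
gripper_width: 0.006
grip_force: 0.0
nl [592.3, 409.6, 119.9] [644.3, 409.7, 117.9]
fl [592.0, 501.6, 119.9] [644.0, 501.7, 117.9]
fr [464.0, 501.2, 119.8] [412.0, 501.0, 117.8]
nr [464.3, 409.2, 119.8] [412.3, 409.0, 117.8]
t 1.85 tcp [ 215.3 -586.7  169.8] yaw err deg 0.2 [-0.41  0.54 -0.18] z [-0.  0. -1.] [ 1.39  0.43 -0.29  1.61  0.13  1.12  1.31]
```

```bash
python3 -m jog '[{"travel":[31,27.3,0],"turn":[0,0,0],"claw":1},{"travel":[31,27.3,0],"turn":[0,0,0],"claw":1},{"travel":[31,27.3,0],"turn":[0,0,0],"claw":1},{"travel":[31,27.3,0],"turn":[0,0,0],"claw":1},{"travel":[31,27.3,0],"turn":[0,0,0],"claw":1}]'
python3 -m jog '[{"travel":[31,27.3,0],"turn":[0,0,0],"claw":1},{"travel":[31,27.3,0],"turn":[0,0,0],"claw":1},{"travel":[31,27.3,0],"turn":[0,0,0],"claw":1},{"travel":[31,27.3,0],"turn":[0,0,0],"claw":1},{"travel":[31,27.3,0],"turn":[0,0,0],"claw":1}]'
python3 -m jog '[{"travel":[31,27.3,0],"turn":[0,0,0],"claw":1},{"travel":[31,27.3,0],"turn":[0,0,0],"claw":1},{"travel":[31,27.3,0],"turn":[0,0,0],"claw":1},{"travel":[31,27.3,0],"turn":[0,0,0],"claw":1},{"travel":[30,27.3,0],"turn":[0,0,0],"claw":1}]'
python3 n.py
```

```text
t: 2.27
tcp_pos: [310.3, -401.2, 170.0]
orientation: [0.0, 0.616, 0.788, -0.0]
contact_force: [1.1, -0.7, 0.1]
gripper_width: 0.003
grip_force: 0.0
t: 2.68
tcp_pos: [404.8, -217.5, 170.2]
orientation: [0.0, 0.616, 0.788, -0.0]
contact_force: [1.4, -0.3, -1.1]
gripper_width: 0.004
grip_force: 0.0
t: 3.1
tcp_pos: [499.5, -34.6, 170.2]
orientation: [0.0, 0.616, 0.788, 0.0]
contact_force: [1.0, -1.2, -0.1]
gripper_width: 0.005
grip_force: 0.0
nl [124.7, 1.0, 120.1] [176.7, 1.2, 118.1]
fl [124.3, 93.0, 120.2] [176.3, 93.2, 118.1]
fr [-3.7, 92.5, 120.2] [-55.7, 92.3, 118.2]
nr [-3.3, 0.5, 120.2] [-55.3, 0.3, 118.2]
t 3.1 tcp [499.5 -34.6 170.2] yaw err deg 0.2 [ 1.02 -1.24 -0.1 ] z [ 0.001 -0.    -1.   ] [ 0.6   0.25 -0.68  1.9   0.18  1.05  0.08]
```

```bash
python3 -m jog '[{"travel":[-3.3,0,24],"turn":[0,0,0],"claw":1},{"travel":[0,0,30],"turn":[0,0,0],"claw":1},{"travel":[0,0,30],"turn":[0,0,0],"claw":1},{"travel":[0,0,24],"turn":[0,0,0],"claw":1},{"travel":[0,0,0],"turn":[0,0,0],"claw":1}]'
python3 n.py; python3 - <<'E'
from bench import manip
import cv2,numpy as np
a=manip.get_image("top")[190:280,200:310,::-1];b=manip.get_image("side")[185:305,200:335,::-1]
cv2.imwrite("pics/c1.png",np.vstack([cv2.resize(a,(400,300),interpolation=2),cv2.resize(b,(400,300),interpolation=2)]))
E
```

```text
t: 3.52
tcp_pos: [497.2, -39.5, 58.2]
orientation: [-0.003, 0.616, 0.788, -0.001]
contact_force: [-0.7, 0.1, -0.5]
gripper_width: 0.008
grip_force: 0.0
nl [128.9, 4.7, 8.5] [180.9, 4.9, 6.6]
fl [128.4, 96.7, 8.0] [180.4, 96.9, 6.1]
fr [0.4, 96.1, 7.7] [-51.6, 95.8, 5.5]
nr [0.9, 4.1, 8.1] [-51.1, 3.8, 6.0]
t 3.5167 tcp [497.2 -39.5  58.2] yaw err deg 0.3 [-0.72  0.07 -0.53] z [-0.006  0.001 -1.   ] [ 0.54  0.41 -0.62  2.    0.32  0.83 -0.02]
```

View pics/c1.png

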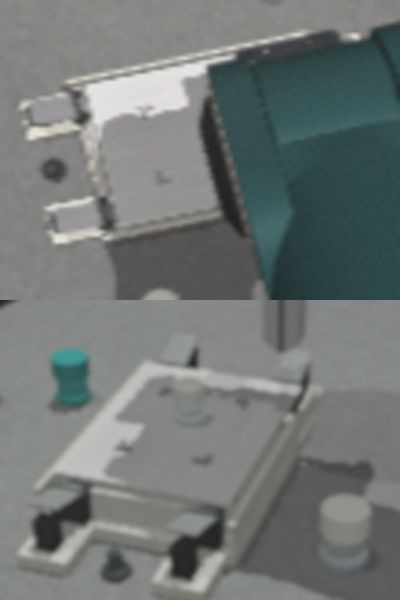

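```bash
python3 n.py|tail -1; python3 - <<'E'
from h import *
import cv2
s=manip.read_state();p=np.load("p.npy")
f=lambda P:((P-[200,185])*[400/135,2.5]).round().tolist()
X=np.vstack([s["tcp_pos"],w(p,np.array([[-46,-64,50.],[-46,-116,52],[-60,-80,50]]))])
print(f(proj("side",X)))
E
```

```text
t 3.6167 tcp [499.7 -39.5  62.2] yaw err deg 0.4 [ 0.44 -0.38  0.18] z [-0.001  0.    -1.   ] [ 0.54  0.41 -0.63  2.    0.32  0.84 -0.02]
[[283.0, 79.0], [280.0, 92.0], [301.0, 58.0], [305.0, 85.0]]
```

```bash
python3 - <<'E'
from h import *
import cv2
b=manip.get_image("side")[110:260,230:380,::-1]
cv2.imwrite("pics/c2.png",cv2.resize(b,(600,600),interpolation=2))
s=manip.read_state();print(s["tcp_pos"])
print((proj("side",np.array([s["tcp_pos"]]))-[230,110])*4)
i=manip.camera_info("side");R=np.array(i["R"]);d=R.T@np.linalg.inv(i["mtx"])@[295.5,203,1];c=-R.T@i["t"]
for z in(62,52,85):print(c+d*(z-c[2])/d[2])
E
```

```text
[500.40827569 -39.6812624   63.07837809]
[[261.16159822 425.10545855]]
[527.93844258 -86.09856416  62.        ]
[536.11771657 -99.82753908  52.        ]
[509.12611239 -54.52192184  85.        ]
```

View pics/c2.png

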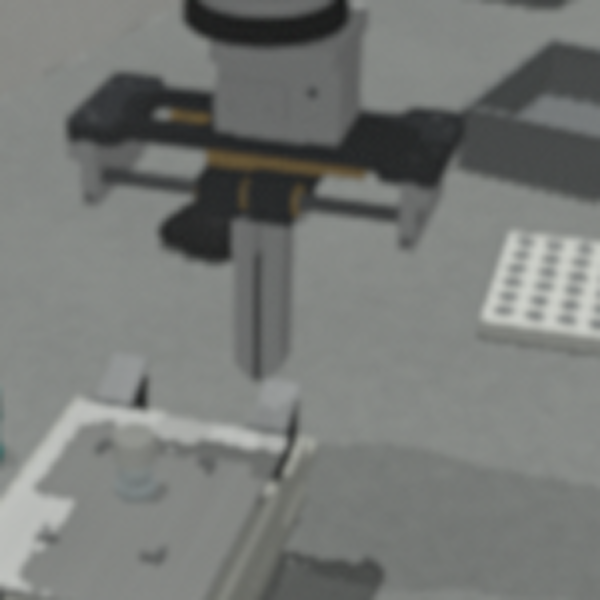

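```bash
cat >> fit.py <<'E'
print("---")
g=lambda p:np.r_[proj("top",w(p,C+[0,0,p[3]]))-T,proj("side",w(p,C+[0,0,p[3]]))-S]
r=least_squares(lambda p:g(p).ravel(),[530,30,.2,0]);print(r.x,g(r.x).round(1).tolist())
r=least_squares(lambda p:g(p)[4:].ravel(),[530,30,.2,0]);print("side only",r.x)
A=np.array([[215.4,-586.7,169.8],[0,0,0]])
print("start tcp",proj("top",A),proj("side",A))
s=manip.read_state()["tcp_pos"];print(proj("top",s+np.array([[0,0,0],[0,0,97],[0,0,200]])),proj("side",s+np.array([[0,0,0],[0,0,97],[0,0,200]])))
E
python3 fit.py | sed -n '/---/,$p'; python3 - <<'E'
import cv2
b=cv2.imread("pics/side0.png")[20:170,460:560];a=cv2.imread("pics/top0.png")[270:420,410:560]
import numpy as np
cv2.imwrite("pics/c3.png",np.hstack([cv2.resize(b,None,fx=3.2,fy=3.2,interpolation=2),cv2.resize(a,None,fx=3.2,fy=3.2,interpolation=2)]))
E
```

```text
---
[ 5.31748306e+02  3.37570865e+01  2.39073998e-01 -3.86707958e+00] [[-0.3, -0.7], [-1.3, -0.6], [0.5, 0.8], [0.4, 0.2], [0.1, -1.6], [1.3, 0.4], [-1.7, 0.8], [0.8, 0.4]]
side only [5.25281424e+02 4.29764094e+01 2.44395389e-01 4.66960079e+00]
start tcp [[514.417736   365.50582431]
 [264.48580892 428.67899048]] [[502.00885066 113.64388085]
 [560.84325849 359.42532698]]
[[283.61916039 242.00493254]
 [285.1747596  239.98758087]
 [287.18389534 237.38206826]] [[295.29039955 216.27636464]
 [295.77765759 175.22104694]
 [296.36781683 125.49549431]]
```

View pics/c3.png

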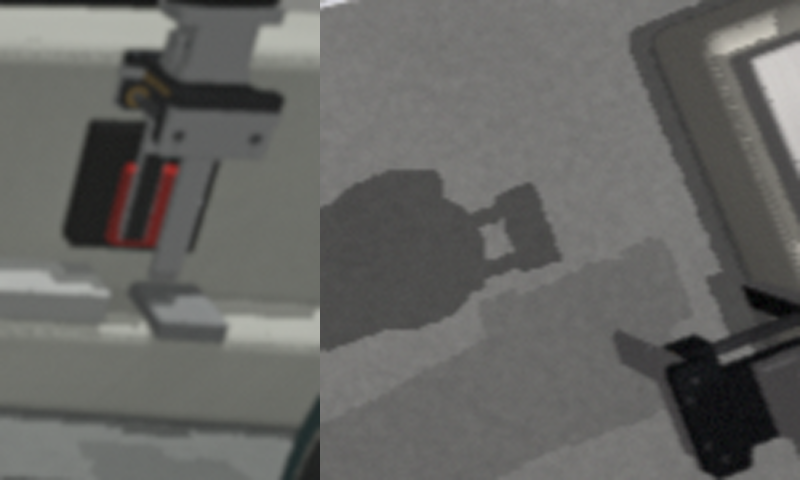

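```bash
python3 -m jog '[{"travel":[0,0,-30],"turn":[0,0,0],"claw":1},{"travel":[0,0,-35],"turn":[0,0,0],"claw":1},{"travel":[-31,-20,-30],"turn":[0,0,0],"claw":1},{"travel":[-31,-20,0],"turn":[0,0,0],"claw":1},{"travel":[-31,-20,0],"turn":[0,0,0],"claw":1}]'
python3 -m jog '[{"travel":[-31,-20,0],"turn":[0,0,0],"claw":1},{"travel":[-31,-20,0],"turn":[0,0,0],"claw":1},{"travel":[-31,-20,0],"turn":[0,0,0],"claw":1},{"travel":[-31,-20,0],"turn":[0,0,0],"claw":1},{"travel":[-31,-20,0],"turn":[0,0,0],"claw":1}]'
python3 -m jog '[{"travel":[-31,-20,0],"turn":[0,0,0],"claw":1},{"travel":[-31,-20,0],"turn":[0,0,0],"claw":1},{"travel":[0,0,0],"turn":[0,0,0],"claw":1},{"travel":[0,0,0],"turn":[0,0,0],"claw":1},{"travel":[0,0,0],"turn":[0,0,0],"claw":1}]'
python3 - <<'E'
from h import *
import cv2
s=manip.read_state()["tcp_pos"];print(s)
o=[]
for c in("top","side"):
    u=proj(c,np.array([s]))[0];x,y=np.clip((u-40).astype(int),0,[480,340])
    im=manip.get_image(c)[y:y+80,x:x+80,::-1];o.append(cv2.resize(im,(400,400),interpolation=2));print(c,u,(x,y),(u-[x,y])*5)
cv2.imwrite("pics/c4.png",np.hstack(o))
E
```

```text
t: 4.08
tcp_pos: [467.0, -141.7, 156.9]
orientation: [0.003, 0.614, 0.789, 0.001]
contact_force: [0.6, -0.6, -1.3]
gripper_width: 0.007
grip_force: 0.0
t: 4.5
tcp_pos: [406.5, -317.2, 155.5]
orientation: [0.002, 0.615, 0.789, -0.0]
contact_force: [0.5, -0.3, 0.6]
gripper_width: 0.007
grip_force: 0.0
t: 4.92
tcp_pos: [383.8, -384.9, 154.6]
orientation: [0.001, 0.615, 0.789, 0.0]
contact_force: [0.0, 0.8, 1.0]
gripper_width: 0.006
grip_force: 0.0
[ 383.76389207 -384.89779807  154.6475406 ]
top [425.63608444 291.09633481] (np.int64(385), np.int64(251)) [203.18042222 200.48167403]
side [410.65418922 131.92354561] (np.int64(370), np.int64(91)) [203.27094611 204.61772807]
```

View pics/c4.png

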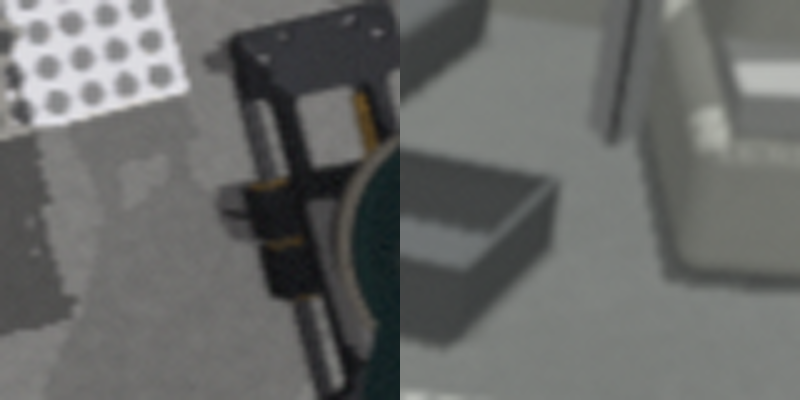

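```bash
python3 - <<'E'
from h import *
for t,sd in(((430,293.4),(412.6,118.3)),((433,293.4),(412.6,117.5)),((428,293.4),(412.6,118.3))):
    r=least_squares(lambda X:np.r_[proj("top",X[None])[0]-t,proj("side",X[None])[0]-sd],[380,-380,160.]);print(r.x-manip.read_state()["tcp_pos"],r.fun)
E
```

```text
[-1.84616315  3.16060523 36.59498065] [-0.19314375 -0.60781722  0.63396966 -0.01651454]
[-0.75120863 -3.80401111 36.17930452] [-0.32636989 -1.0298216   1.07922347 -0.02841927]
[-2.50352345  8.36444293 38.3655773 ] [-0.10108098 -0.31754684  0.33026786 -0.00854229]
```

The images show the tip about 34 mm higher than reported, with the lateral position correct. So I'll go down by feel, using the force reading.

```bash
python3 -m jog '[{"travel":[32,21,0],"turn":[0,0,0],"claw":1},{"travel":[32,21,0],"turn":[0,0,0],"claw":1},{"travel":[32,21,0],"turn":[0,0,0],"claw":1},{"travel":[32,21,0],"turn":[0,0,0],"claw":1},{"travel":[32,21,0],"turn":[0,0,0],"claw":1}]'
python3 -m jog '[{"travel":[32,21,0],"turn":[0,0,0],"claw":1},{"travel":[32,21,0],"turn":[0,0,0],"claw":1},{"travel":[32,21,0],"turn":[0,0,0],"claw":1},{"travel":[32,21,0],"turn":[0,0,0],"claw":1},{"travel":[32,14,0],"turn":[0,0,0],"claw":1}]'
python3 -m jog '[{"travel":[10,0,0],"turn":[0,0,0],"claw":1},{"travel":[0,0,0],"turn":[0,0,0],"claw":1},{"travel":[0,0,0],"turn":[0,0,0],"claw":1},{"travel":[0,0,0],"turn":[0,0,0],"claw":1},{"travel":[0,0,0],"turn":[0,0,0],"claw":1}]'
python3 n.py
```

```text
t: 5.43
tcp_pos: [446.3, -201.5, 153.8]
orientation: [0.0, 0.614, 0.789, -0.0]
contact_force: [1.2, -0.8, 0.3]
gripper_width: 0.003
grip_force: 0.0
t: 5.85
tcp_pos: [502.4, -21.9, 153.9]
orientation: [0.0, 0.614, 0.789, 0.0]
contact_force: [1.2, 0.1, 0.3]
gripper_width: 0.005
grip_force: 0.0
t: 6.27
tcp_pos: [499.2, -16.6, 153.2]
orientation: [0.0, 0.615, 0.788, -0.0]
contact_force: [0.8, -0.3, -0.0]
gripper_width: 0.007
grip_force: 0.0
nl [107.1, -2.6, 103.2] [159.1, -2.3, 101.2]
fl [106.6, 89.4, 103.2] [158.6, 89.7, 101.2]
fr [-21.4, 88.6, 103.2] [-73.4, 88.3, 101.3]
nr [-20.9, -3.4, 103.2] [-72.9, -3.7, 101.3]
t 6.2667 tcp [499.2 -16.6 153.2] yaw err deg 0.3 [ 0.82 -0.27 -0.04] z [ 0. -0. -1.] [ 0.57  0.28 -0.7   1.92  0.21  1.02  0.03]
```

```bash
python3 -m jog '[{"travel":[-20.9,-3.4,0],"turn":[0,0,0],"claw":1},{"travel":[0,0,30],"turn":[0,0,0],"claw":1},{"travel":[0,0,30],"turn":[0,0,0],"claw":1},{"travel":[0,0,30],"turn":[0,0,0],"claw":1},{"travel":[0,0,0],"turn":[0,0,0],"claw":1}]'
python3 -m jog '[{"travel":[0,0,0],"turn":[0,0,0],"claw":1},{"travel":[0,0,3],"turn":[0,0,0],"claw":1},{"travel":[0,0,3],"turn":[0,0,0],"claw":1},{"travel":[0,0,3],"turn":[0,0,0],"claw":1},{"travel":[0,0,3],"turn":[0,0,0],"claw":1}]'
python3 n.py
```

```text
t: 6.68
tcp_pos: [498.0, -37.5, 58.9]
orientation: [-0.003, 0.615, 0.788, -0.002]
contact_force: [-1.2, 0.4, -1.6]
gripper_width: 0.006
grip_force: 0.0
t: 7.1
tcp_pos: [501.6, -36.7, 51.8]
orientation: [0.001, 0.615, 0.789, 0.0]
contact_force: [-0.0, 1.0, 0.5]
gripper_width: 0.004
grip_force: 0.0
nl [127.2, 0.1, 1.7] [179.2, 0.5, -0.4]
fl [126.5, 92.1, 1.8] [178.5, 92.5, -0.3]
fr [-1.5, 91.1, 1.9] [-53.5, 90.7, -0.1]
nr [-0.8, -0.9, 1.8] [-52.8, -1.3, -0.2]
t 7.1 tcp [501.6 -36.7  51.8] yaw err deg 0.4 [-0.02  0.96  0.51] z [ 0.001 -0.    -1.   ] [ 0.53  0.43 -0.63  2.    0.34  0.82 -0.04]
```

```bash
for i in 1; do python3 -m jog '[{"travel":[0,0,1],"turn":[0,0,0],"claw":1},{"travel":[0,0,1],"turn":[0,0,0],"claw":1},{"travel":[0,0,1],"turn":[0,0,0],"claw":1},{"travel":[0,0,0],"turn":[0,0,0],"claw":1},{"travel":[0,0,0],"turn":[0,0,0],"claw":1}]'; done
python3 -m jog '[{"travel":[0,0,1],"turn":[0,0,0],"claw":1},{"travel":[0,0,1],"turn":[0,0,0],"claw":1},{"travel":[0,0,1],"turn":[0,0,0],"claw":1},{"travel":[0,0,0],"turn":[0,0,0],"claw":1},{"travel":[0,0,0],"turn":[0,0,0],"claw":1}]'
```

```text
t: 7.52
tcp_pos: [501.0, -36.4, 48.1]
orientation: [-0.0, 0.615, 0.789, -0.0]
contact_force: [0.0, -0.8, 0.8]
gripper_width: 0.004
grip_force: 0.0
t: 7.93
tcp_pos: [501.0, -36.5, 45.0]
orientation: [-0.0, 0.615, 0.789, -0.0]
contact_force: [0.4, -0.7, 0.8]
gripper_width: 0.006
grip_force: 0.0
```

```bash
python3 -m jog '[{"travel":[0,0,3],"turn":[0,0,0],"claw":1},{"travel":[0,0,3],"turn":[0,0,0],"claw":1},{"travel":[0,0,3],"turn":[0,0,0],"claw":1},{"travel":[0,0,0],"turn":[0,0,0],"claw":1},{"travel":[0,0,0],"turn":[0,0,0],"claw":1}]'
python3 -m jog '[{"travel":[0,0,2],"turn":[0,0,0],"claw":1},{"travel":[0,0,2],"turn":[0,0,0],"claw":1},{"travel":[0,0,2],"turn":[0,0,0],"claw":1},{"travel":[0,0,0],"turn":[0,0,0],"claw":1},{"travel":[0,0,0],"turn":[0,0,0],"claw":1}]'
python3 - <<'E'
from bench import manip
import cv2
b=manip.get_image("side")[150:270,230:350,::-1]
cv2.imwrite("pics/c5.png",cv2.resize(b,(600,600),interpolation=2))
E
```

```text
t: 8.35
tcp_pos: [500.8, -36.4, 35.9]
orientation: [-0.0, 0.615, 0.789, -0.0]
contact_force: [0.3, -0.5, 0.1]
gripper_width: 0.007
grip_force: 0.0
t: 8.77
tcp_pos: [501.0, -36.4, 30.0]
orientation: [-0.0, 0.615, 0.789, -0.0]
contact_force: [0.6, 0.3, -0.6]
gripper_width: 0.004
grip_force: 0.0
```

View pics/c5.png

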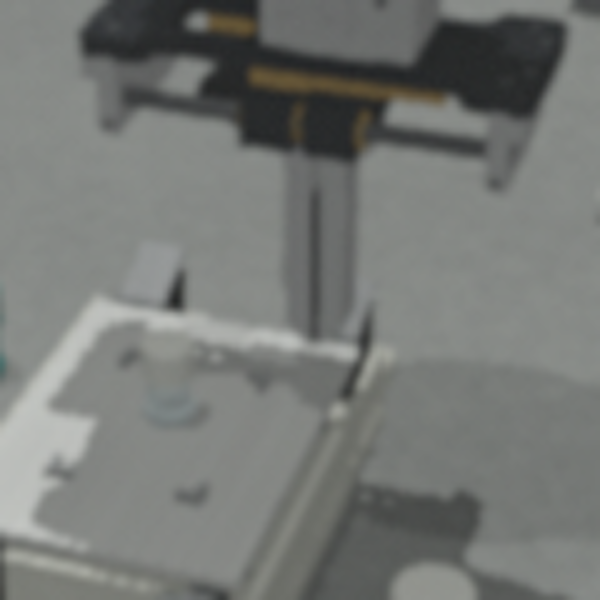

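The tip is now in front of the near-right tab at crop (318,340) and still about 8–10 mm above the plate. I'll keep going down gently.

```bash
python3 -m jog '[{"travel":[0,0,2],"turn":[0,0,0],"claw":1},{"travel":[0,0,2],"turn":[0,0,0],"claw":1},{"travel":[0,0,1],"turn":[0,0,0],"claw":1},{"travel":[0,0,0],"turn":[0,0,0],"claw":1},{"travel":[0,0,0],"turn":[0,0,0],"claw":1}]'
python3 -m jog '[{"travel":[0,0,1],"turn":[0,0,0],"claw":1},{"travel":[0,0,1],"turn":[0,0,0],"claw":1},{"travel":[0,0,0],"turn":[0,0,0],"claw":1},{"travel":[0,0,0],"turn":[0,0,0],"claw":1},{"travel":[0,0,0],"turn":[0,0,0],"claw":1}]'
python3 -m jog '[{"travel":[0,0,1],"turn":[0,0,0],"claw":1},{"travel":[0,0,1],"turn":[0,0,0],"claw":1},{"travel":[0,0,0],"turn":[0,0,0],"claw":1},{"travel":[0,0,0],"turn":[0,0,0],"claw":1},{"travel":[0,0,0],"turn":[0,0,0],"claw":1}]'
```

```text
t: 9.23
tcp_pos: [501.0, -36.5, 25.0]
orientation: [-0.0, 0.615, 0.789, -0.0]
contact_force: [0.2, 0.6, -0.3]
gripper_width: 0.006
grip_force: 0.0
t: 9.65
tcp_pos: [501.0, -36.5, 23.1]
orientation: [-0.0, 0.615, 0.789, 0.0]
contact_force: [0.6, -1.0, -0.5]
gripper_width: 0.006
grip_force: 0.0
t: 10.07
tcp_pos: [501.0, -36.4, 21.1]
orientation: [-0.0, 0.615, 0.789, 0.0]
contact_force: [-0.1, -0.2, 0.3]
gripper_width: 0.005
grip_force: 0.0
```

```bash
python3 -m jog '[{"travel":[0,0,1],"turn":[0,0,0],"claw":1},{"travel":[0,0,1],"turn":[0,0,0],"claw":1},{"travel":[0,0,0],"turn":[0,0,0],"claw":1},{"travel":[0,0,0],"turn":[0,0,0],"claw":1},{"travel":[0,0,0],"turn":[0,0,0],"claw":1}]'
python3 -m jog '[{"travel":[0,0,1],"turn":[0,0,0],"claw":1},{"travel":[0,0,1],"turn":[0,0,0],"claw":1},{"travel":[0,0,0],"turn":[0,0,0],"claw":1},{"travel":[0,0,0],"turn":[0,0,0],"claw":1},{"travel":[0,0,0],"turn":[0,0,0],"claw":1}]'
```

```text
t: 10.48
tcp_pos: [501.0, -36.5, 19.1]
orientation: [-0.0, 0.615, 0.789, -0.0]
contact_force: [0.1, 0.9, -0.5]
gripper_width: 0.004
grip_force: 0.0
t: 10.9
tcp_pos: [501.0, -36.5, 17.1]
orientation: [-0.0, 0.615, 0.789, 0.0]
contact_force: [-0.3, 0.7, -0.3]
gripper_width: 0.006
grip_force: 0.0
```

```bash
python3 -m jog '[{"travel":[0,0,1],"turn":[0,0,0],"claw":1},{"travel":[0,0,1],"turn":[0,0,0],"claw":1},{"travel":[0,0,0],"turn":[0,0,0],"claw":1},{"travel":[0,0,0],"turn":[0,0,0],"claw":1},{"travel":[0,0,0],"turn":[0,0,0],"claw":1}]'
python3 -m jog '[{"travel":[0,0,1],"turn":[0,0,0],"claw":1},{"travel":[0,0,1],"turn":[0,0,0],"claw":1},{"travel":[0,0,0],"turn":[0,0,0],"claw":1},{"travel":[0,0,0],"turn":[0,0,0],"claw":1},{"travel":[0,0,0],"turn":[0,0,0],"claw":1}]'
```

```text
t: 11.32
tcp_pos: [501.0, -36.5, 15.1]
orientation: [-0.0, 0.615, 0.789, 0.0]
contact_force: [-0.3, 0.6, -0.5]
gripper_width: 0.007
grip_force: 0.0
t: 11.73
tcp_pos: [501.0, -36.5, 13.1]
orientation: [-0.0, 0.615, 0.789, -0.0]
contact_force: [0.4, -0.5, -0.3]
gripper_width: 0.004
grip_force: 0.5
```

```bash
python3 -m jog '[{"travel":[0,0,1],"turn":[0,0,0],"claw":1},{"travel":[0,0,0],"turn":[0,0,0],"claw":1},{"travel":[0,0,0],"turn":[0,0,0],"claw":1},{"travel":[0,0,0],"turn":[0,0,0],"claw":1},{"travel":[0,0,0],"turn":[0,0,0],"claw":1}]'
python3 -m jog '[{"travel":[0,0,1],"turn":[0,0,0],"claw":1},{"travel":[0,0,0],"turn":[0,0,0],"claw":1},{"travel":[0,0,0],"turn":[0,0,0],"claw":1},{"travel":[0,0,0],"turn":[0,0,0],"claw":1},{"travel":[0,0,0],"turn":[0,0,0],"claw":1}]'
```

```text
t: 12.15
tcp_pos: [501.1, -36.5, 12.2]
orientation: [-0.0, 0.615, 0.789, 0.0]
contact_force: [0.3, -0.8, 1.6]
gripper_width: 0.008
grip_force: 0.8
t: 12.57
tcp_pos: [501.0, -36.5, 11.2]
orientation: [-0.0, 0.615, 0.789, 0.0]
contact_force: [-1.0, -1.1, 2.4]
gripper_width: 0.008
grip_force: 1.1
```

```bash
python3 -m jog '[{"travel":[0,0,1],"turn":[0,0,0],"claw":1},{"travel":[0,0,0],"turn":[0,0,0],"claw":1},{"travel":[0,0,0],"turn":[0,0,0],"claw":1},{"travel":[0,0,0],"turn":[0,0,0],"claw":1},{"travel":[0,0,0],"turn":[0,0,0],"claw":1}]'
```

```text
t: 12.98
tcp_pos: [501.1, -36.6, 10.3]
orientation: [0.0, 0.615, 0.789, -0.0]
contact_force: [-1.6, -1.9, 9.0]
gripper_width: 0.007
grip_force: 4.4
```

Contact came at a reported z of about 12.5 with a hard stop at 9 N, so near right is probably not the one. Next is far right.

```bash
python3 -m jog '[{"travel":[0,0,-10],"turn":[0,0,0],"claw":1},{"travel":[-0.5,25,0],"turn":[0,0,0],"claw":1},{"travel":[-0.5,35,0],"turn":[0,0,0],"claw":1},{"travel":[0,31,0],"turn":[0,0,0],"claw":1},{"travel":[0,0,0],"turn":[0,0,0],"claw":1}]'
python3 -m jog '[{"travel":[0,0,2],"turn":[0,0,0],"claw":1},{"travel":[0,0,2],"turn":[0,0,0],"claw":1},{"travel":[0,0,2],"turn":[0,0,0],"claw":1},{"travel":[0,0,0],"turn":[0,0,0],"claw":1},{"travel":[0,0,0],"turn":[0,0,0],"claw":1}]'
python3 n.py
```

```text
t: 13.4
tcp_pos: [594.1, -13.0, 20.9]
orientation: [0.001, 0.614, 0.789, 0.002]
contact_force: [-0.3, -0.6, 0.2]
gripper_width: 0.007
grip_force: 0.0
t: 13.82
tcp_pos: [588.7, -15.4, 14.3]
orientation: [-0.0, 0.615, 0.789, -0.0]
contact_force: [-2.4, 0.8, 4.4]
gripper_width: 0.008
grip_force: 2.0
nl [127.9, -89.6, -35.6] [179.9, -89.2, -37.6]
fl [127.2, 2.4, -35.7] [179.2, 2.8, -37.7]
fr [-0.8, 1.4, -35.7] [-52.8, 1.0, -37.7]
nr [-0.1, -90.6, -35.6] [-52.1, -91.0, -37.6]
t 13.8167 tcp [588.7 -15.4  14.3] yaw err deg 0.4 [-2.4   0.78  4.36] z [-0.001 -0.    -1.   ] [ 0.4   0.61 -0.56  1.81  0.42  0.85 -0.12]
```

```bash
python3 -m jog '[{"travel":[0,0,1],"turn":[0,0,0],"claw":1},{"travel":[0,0,0],"turn":[0,0,0],"claw":1},{"travel":[0,0,0],"turn":[0,0,0],"claw":1},{"travel":[0,0,0],"turn":[0,0,0],"claw":1},{"travel":[0,0,0],"turn":[0,0,0],"claw":1}]'
```

```text
t: 14.23
tcp_pos: [588.9, -15.4, 13.9]
orientation: [0.0, 0.615, 0.789, -0.0]
contact_force: [-6.3, 0.5, 14.7]
gripper_width: 0.006
grip_force: 7.4
```

```bash
python3 -m jog '[{"travel":[0,0,-3],"turn":[0,0,0],"claw":1},{"travel":[0,0,0],"turn":[0,0,0],"claw":1},{"travel":[0,0,0],"turn":[0,0,0],"claw":1},{"travel":[0,0,0],"turn":[0,0,0],"claw":1},{"travel":[0,0,0],"turn":[0,0,0],"claw":1}]'
python3 -m jog '[{"travel":[0,0,1],"turn":[0,0,0],"claw":1},{"travel":[0,0,0],"turn":[0,0,0],"claw":1},{"travel":[0,0,0],"turn":[0,0,0],"claw":1},{"travel":[0,0,0],"turn":[0,0,0],"claw":1},{"travel":[0,0,0],"turn":[0,0,0],"claw":1}]'
```

```text
t: 14.65
tcp_pos: [589.3, -15.3, 16.0]
orientation: [-0.0, 0.615, 0.789, -0.0]
contact_force: [0.4, 0.0, -0.9]
gripper_width: 0.006
grip_force: 0.0
t: 15.07
tcp_pos: [589.5, -15.2, 15.1]
orientation: [-0.0, 0.615, 0.789, 0.0]
contact_force: [0.1, 0.7, 0.2]
gripper_width: 0.007
grip_force: 0.0
```

Far right is hard: free at 15.1, 4.4 N at 14.3. Near right was softer, with about 2 N over several mm before it stopped, so it may be the one. I'll test far left and near left to compare.

```bash
python3 -m jog '[{"travel":[0,0,-7],"turn":[0,0,0],"claw":1},{"travel":[32,0,0],"turn":[0,0,0],"claw":1},{"travel":[35,1,0],"turn":[0,0,0],"claw":1},{"travel":[35,1,0],"turn":[0,0,0],"claw":1},{"travel":[25.5,0,0],"turn":[0,0,0],"claw":1}]'
python3 -m jog '[{"travel":[0,0,0],"turn":[0,0,0],"claw":1},{"travel":[0,0,2],"turn":[0,0,0],"claw":1},{"travel":[0,0,2],"turn":[0,0,0],"claw":1},{"travel":[0,0,0],"turn":[0,0,0],"claw":1},{"travel":[0,0,0],"turn":[0,0,0],"claw":1}]'
python3 n.py
```

```text
t: 15.48
tcp_pos: [559.6, 111.9, 22.9]
orientation: [-0.0, 0.614, 0.789, 0.001]
contact_force: [-0.0, -0.2, 0.1]
gripper_width: 0.006
grip_force: 0.0
t: 15.9
tcp_pos: [560.5, 107.6, 17.9]
orientation: [-0.0, 0.615, 0.788, -0.0]
contact_force: [-0.1, 0.5, 0.5]
gripper_width: 0.008
grip_force: 0.0
nl [1.5, -92.3, -32.0] [53.5, -92.0, -34.0]
fl [0.9, -0.3, -32.1] [52.9, -0.0, -34.1]
fr [-127.1, -1.1, -32.0] [-179.1, -1.4, -34.0]
nr [-126.5, -93.1, -32.0] [-178.5, -93.4, -34.0]
t 15.9 tcp [560.5 107.6  17.9] yaw err deg 0.3 [-0.09  0.47  0.46] z [-0. -0. -1.] [ 0.21  0.58 -0.58  1.85  0.42  0.83 -0.35]
```

```bash
for i in 1; do python3 -m jog '[{"travel":[0,0,1],"turn":[0,0,0],"claw":1},{"travel":[0,0,1],"turn":[0,0,0],"claw":1},{"travel":[0,0,0],"turn":[0,0,0],"claw":1},{"travel":[0,0,0],"turn":[0,0,0],"claw":1},{"travel":[0,0,0],"turn":[0,0,0],"claw":1}]'; done
python3 -m jog '[{"travel":[0,0,1],"turn":[0,0,0],"claw":1},{"travel":[0,0,0],"turn":[0,0,0],"claw":1},{"travel":[0,0,0],"turn":[0,0,0],"claw":1},{"travel":[0,0,0],"turn":[0,0,0],"claw":1},{"travel":[0,0,0],"turn":[0,0,0],"claw":1}]'
python3 -m jog '[{"travel":[0,0,1],"turn":[0,0,0],"claw":1},{"travel":[0,0,0],"turn":[0,0,0],"claw":1},{"travel":[0,0,0],"turn":[0,0,0],"claw":1},{"travel":[0,0,0],"turn":[0,0,0],"claw":1},{"travel":[0,0,0],"turn":[0,0,0],"claw":1}]'
```

```text
t: 16.32
tcp_pos: [560.3, 108.9, 16.1]
orientation: [-0.0, 0.615, 0.789, 0.0]
contact_force: [-0.0, 0.5, -0.6]
gripper_width: 0.008
grip_force: 0.0
t: 16.73
tcp_pos: [560.3, 109.0, 15.1]
orientation: [-0.0, 0.615, 0.789, 0.0]
contact_force: [0.2, 0.3, -1.2]
gripper_width: 0.007
grip_force: 0.0
t: 17.15
tcp_pos: [560.4, 109.0, 14.3]
orientation: [0.0, 0.615, 0.789, 0.0]
contact_force: [-0.0, 0.3, 3.6]
gripper_width: 0.009
grip_force: 2.4
```

```bash
python3 -m jog '[{"travel":[0,0,-6],"turn":[0,0,0],"claw":1},{"travel":[0,-26,0],"turn":[0,0,0],"claw":1},{"travel":[0,-33,0],"turn":[0,0,0],"claw":1},{"travel":[0,-33,0],"turn":[0,0,0],"claw":1},{"travel":[0,0,0],"turn":[0,0,0],"claw":1}]'
python3 -m jog '[{"travel":[0,0,0],"turn":[0,0,0],"claw":1},{"travel":[0,0,2],"turn":[0,0,0],"claw":1},{"travel":[0,0,3],"turn":[0,0,0],"claw":1},{"travel":[0,0,0],"turn":[0,0,0],"claw":1},{"travel":[0,0,0],"turn":[0,0,0],"claw":1}]'
python3 -m jog '[{"travel":[0,0,1],"turn":[0,0,0],"claw":1},{"travel":[0,0,0],"turn":[0,0,0],"claw":1},{"travel":[0,0,0],"turn":[0,0,0],"claw":1},{"travel":[0,0,0],"turn":[0,0,0],"claw":1},{"travel":[0,0,0],"turn":[0,0,0],"claw":1}]'
python3 n.py
```

```text
t: 17.57
tcp_pos: [465.4, 84.7, 19.7]
orientation: [-0.001, 0.614, 0.789, -0.002]
contact_force: [1.3, 0.0, -0.3]
gripper_width: 0.007
grip_force: 0.0
t: 17.98
tcp_pos: [471.3, 86.8, 14.8]
orientation: [-0.0, 0.615, 0.789, 0.0]
contact_force: [0.1, -0.8, 0.2]
gripper_width: 0.007
grip_force: 0.0
t: 18.4
tcp_pos: [471.3, 86.7, 14.2]
orientation: [-0.0, 0.615, 0.789, 0.0]
contact_force: [-1.1, 1.0, 5.0]
gripper_width: 0.01
grip_force: 2.4
nl [0.1, -0.8, -35.8] [52.1, -0.3, -37.7]
fl [-0.6, 91.2, -35.7] [51.4, 91.6, -37.7]
fr [-128.6, 90.2, -35.8] [-180.6, 89.8, -37.8]
nr [-127.9, -1.8, -35.8] [-179.9, -2.2, -37.8]
t 18.4 tcp [471.3  86.7  14.2] yaw err deg 0.4 [-1.07  0.99  4.96] z [ 0.  0. -1.] [ 0.27  0.46 -0.62  2.08  0.39  0.72 -0.35]
```

Near left is hard too, with contact at 14.5. The near-right corner gave from about 14.5 to 10.3, roughly 4 mm, so near right is the rocker. I'm moving above its shim.

```bash
python3 -m jog '[{"travel":[0,0,-25],"turn":[0,0,0],"claw":1},{"travel":[-30,0,0],"turn":[0,0,0],"claw":1},{"travel":[-35,-0.6,0],"turn":[0,0,0],"claw":1},{"travel":[-35,-0.6,0],"turn":[0,0,0],"claw":1},{"travel":[-35,-0.6,0],"turn":[0,0,0],"claw":1}]'
python3 -m jog '[{"travel":[-35,-0.4,0],"turn":[0,0,0],"claw":1},{"travel":[-10,0,0],"turn":[0,0,0],"claw":1},{"travel":[0,0,0],"turn":[0,0,0],"claw":1},{"travel":[0,0,5],"turn":[0,0,0],"claw":1},{"travel":[0,0,0],"turn":[0,0,0],"claw":1}]'
python3 n.py;python3 - <<'E'
from bench import manip
import cv2
b=manip.get_image("side")[150:270,230:350,::-1]
cv2.imwrite("pics/c6.png",cv2.resize(b,(600,600),interpolation=2))
E
```

```text
t: 18.82
tcp_pos: [502.5, -46.6, 39.2]
orientation: [0.0, 0.614, 0.789, -0.0]
contact_force: [0.1, 0.1, 0.4]
gripper_width: 0.003
grip_force: 0.0
t: 19.23
tcp_pos: [512.3, -87.2, 33.3]
orientation: [-0.001, 0.614, 0.789, -0.0]
contact_force: [-0.8, 1.1, 0.2]
gripper_width: 0.005
grip_force: 0.0
nl [178.8, 2.2, -16.5] [230.8, 2.7, -18.5]
fl [177.9, 94.2, -16.6] [229.9, 94.7, -18.6]
fr [49.9, 93.1, -16.7] [-2.1, 92.6, -18.8]
nr [50.8, 1.1, -16.7] [-1.2, 0.6, -18.7]
t 19.2333 tcp [512.3 -87.2  33.3] yaw err deg 0.5 [-0.84  1.08  0.21] z [-0.001  0.001 -1.   ] [ 0.59  0.48 -0.58  1.97  0.36  0.8   0.05]
```

View pics/c6.png

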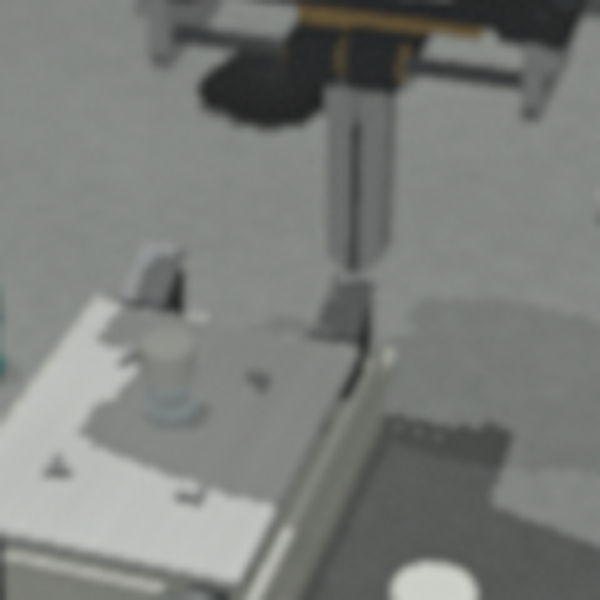

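The tip (355,268) is above the outer part of the near-right tab (350,285–335). Pressing down now.

```bash
python3 -m jog '[{"travel":[0,0,4],"turn":[0,0,0],"claw":1},{"travel":[0,0,4],"turn":[0,0,0],"claw":1},{"travel":[0,0,4],"turn":[0,0,0],"claw":1},{"travel":[0,0,2],"turn":[0,0,0],"claw":1},{"travel":[0,0,0],"turn":[0,0,0],"claw":1}]'
python3 -m jog '[{"travel":[0,0,1],"turn":[0,0,0],"claw":1},{"travel":[0,0,1],"turn":[0,0,0],"claw":1},{"travel":[0,0,1],"turn":[0,0,0],"claw":1},{"travel":[0,0,0],"turn":[0,0,0],"claw":1},{"travel":[0,0,0],"turn":[0,0,0],"claw":1}]'
python3 -m jog '[{"travel":[0,0,1],"turn":[0,0,0],"claw":1},{"travel":[0,0,1],"turn":[0,0,0],"claw":1},{"travel":[0,0,1],"turn":[0,0,0],"claw":1},{"travel":[0,0,0],"turn":[0,0,0],"claw":1},{"travel":[0,0,0],"turn":[0,0,0],"claw":1}]'
python3 n.py
```

```text
t: 19.7
tcp_pos: [512.8, -88.4, 19.6]
orientation: [-0.0, 0.614, 0.789, -0.0]
contact_force: [-0.3, 0.4, 0.1]
gripper_width: 0.001
grip_force: 0.2
t: 20.12
tcp_pos: [513.0, -88.8, 17.2]
orientation: [0.0, 0.615, 0.789, -0.0]
contact_force: [0.2, -1.0, 1.8]
gripper_width: 0.007
grip_force: 0.9
t: 20.53
tcp_pos: [512.9, -88.4, 14.0]
orientation: [-0.0, 0.615, 0.789, 0.0]
contact_force: [0.5, -1.1, 0.9]
gripper_width: 0.003
grip_force: 0.7
nl [180.1, 1.8, -35.9] [232.1, 2.2, -37.9]
fl [179.4, 93.8, -35.9] [231.4, 94.2, -37.9]
fr [51.4, 92.8, -36.0] [-0.6, 92.4, -38.0]
nr [52.1, 0.8, -36.0] [0.1, 0.4, -38.0]
t 20.5333 tcp [512.9 -88.4  14. ] yaw err deg 0.4 [ 0.48 -1.14  0.88] z [-0.  0. -1.] [ 0.57  0.51 -0.57  1.98  0.39  0.76  0.03]
```

```bash
python3 -m jog '[{"travel":[0,0,1],"turn":[0,0,0],"claw":1},{"travel":[0,0,1],"turn":[0,0,0],"claw":1},{"travel":[0,0,1],"turn":[0,0,0],"claw":1},{"travel":[0,0,0],"turn":[0,0,0],"claw":1},{"travel":[0,0,0],"turn":[0,0,0],"claw":1}]'
python3 -m jog '[{"travel":[0,0,1],"turn":[0,0,0],"claw":1},{"travel":[0,0,1],"turn":[0,0,0],"claw":1},{"travel":[0,0,0],"turn":[0,0,0],"claw":1},{"travel":[0,0,0],"turn":[0,0,0],"claw":1},{"travel":[0,0,0],"turn":[0,0,0],"claw":1}]'
python3 -m jog '[{"travel":[0,0,1],"turn":[0,0,0],"claw":1},{"travel":[0,0,0],"turn":[0,0,0],"claw":1},{"travel":[0,0,0],"turn":[0,0,0],"claw":1},{"travel":[0,0,0],"turn":[0,0,0],"claw":1},{"travel":[0,0,0],"turn":[0,0,0],"claw":1}]'
```

```text
t: 20.95
tcp_pos: [512.8, -88.5, 11.0]
orientation: [-0.0, 0.615, 0.789, 0.0]
contact_force: [0.3, -1.1, 1.0]
gripper_width: 0.003
grip_force: 0.5
t: 21.37
tcp_pos: [512.8, -88.4, 9.0]
orientation: [-0.0, 0.615, 0.789, 0.0]
contact_force: [0.9, -0.2, 0.4]
gripper_width: 0.007
grip_force: 0.2
t: 21.78
tcp_pos: [512.9, -88.5, 8.2]
orientation: [-0.0, 0.615, 0.789, -0.0]
contact_force: [-1.8, 0.7, 7.8]
gripper_width: 0.006
grip_force: 3.3
```

The shim stopped hard at about 8.5, where flat was expected. I'll push once more to be sure, then back off.

```bash
python3 -m jog '[{"travel":[0,0,1],"turn":[0,0,0],"claw":1},{"travel":[0,0,0.5],"turn":[0,0,0],"claw":1},{"travel":[0,0,0],"turn":[0,0,0],"claw":1},{"travel":[0,0,0],"turn":[0,0,0],"claw":1},{"travel":[0,0,0],"turn":[0,0,0],"claw":1}]'
python3 -m jog '[{"travel":[0,0,-10],"turn":[0,0,0],"claw":1},{"travel":[0,0,-30],"turn":[0,0,0],"claw":1},{"travel":[0,0,-35],"turn":[0,0,0],"claw":1},{"travel":[0,0,-35],"turn":[0,0,0],"claw":1},{"travel":[0,0,-20],"turn":[0,0,0],"claw":1}]'
python3 -m jog '[{"travel":[-31,-20,0],"turn":[0,0,0],"claw":1},{"travel":[-31,-20,0],"turn":[0,0,0],"claw":1},{"travel":[-31,-20,0],"turn":[0,0,0],"claw":1},{"travel":[-31,-20,0],"turn":[0,0,0],"claw":1},{"travel":[-31,-20,0],"turn":[0,0,0],"claw":1}]'
python3 -m jog '[{"travel":[-25,-15,0],"turn":[0,0,0],"claw":1},{"travel":[-15,-10,0],"turn":[0,0,0],"claw":1},{"travel":[0,0,0],"turn":[0,0,0],"claw":1},{"travel":[0,0,0],"turn":[0,0,0],"claw":1},{"travel":[0,0,0],"turn":[0,0,0],"claw":1}]'
python3 - <<'E'
from bench import manip
import cv2,numpy as np
for c,r in(("top",(190,275,195,315)),("side",(185,310,200,340))):
    y,Y,x,X=r
    a=cv2.imread(f"pics/{c}0.png")[y:Y,x:X].astype(int);b=manip.get_image(c)[y:Y,x:X,::-1].astype(int)
    m=(np.abs(a-b).max(2)>40).astype(np.uint8);n,_,st,ce=cv2.connectedComponentsWithStats(m)
    print(c,[(s[4],(q+[x,y]).round().tolist()) for s,q in zip(st[1:],ce[1:]) if s[4]>4])
E
```

```text
t: 22.2
tcp_pos: [513.1, -88.6, 7.6]
orientation: [0.0, 0.615, 0.789, -0.0]
contact_force: [-10.0, 0.8, 29.8]
gripper_width: 0.001
grip_force: 14.6
t: 22.62
tcp_pos: [513.8, -88.3, 139.9]
orientation: [0.001, 0.614, 0.789, 0.001]
contact_force: [0.5, -0.1, 0.3]
gripper_width: 0.006
grip_force: 0.0
t: 23.03
tcp_pos: [452.9, -264.8, 136.7]
orientation: [0.0, 0.614, 0.789, -0.0]
contact_force: [1.1, 0.5, 0.3]
gripper_width: 0.007
grip_force: 0.0
t: 23.45
tcp_pos: [439.7, -307.4, 136.6]
orientation: [-0.0, 0.614, 0.789, 0.0]
contact_force: [0.6, 0.5, 0.4]
gripper_width: 0.008
grip_force: 0.0
top [(np.int32(78), [299.0, 237.0]), (np.int32(6), [290.0, 239.0])]
side []
```

Compared with the first picture, only the near-right tab (top 299,237) has changed. The arm is clear, so I'm handing in.

```bash
python3 -c "
from bench import manip
print(manip.hand_in())"
```

```text
the job is handed in; nothing more can be done
None
```

I found that the near-right corner rocks (about 4 mm of give), pressed its shim down to a hard stop at the height expected for flat, moved the arm clear and handed in; no verdict came back, the other three shims were never touched, and I saw nothing around the deck disturbed.

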